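Set up a chill mould for the next pour

ROBOT

A 6-joint arm with a two-finger parallel gripper is mounted at the origin on the work surface. World frame = base frame: x ahead of the robot, y to its left, z up, the work surface at z = 0. Lengths are in m, angles in rad, forces in N, time in s.
With the tool pointing down it reaches from about 0.375 to 0.9 m from the base axis. Payload 3.1 kg.
Tool frame: the origin (TCP) lies between the finger pads; the fingertips stand 25 mm ahead of it and the grasp point (between the pads) lies 6 mm ahead of it; z points along the fingers, y is the line along which they close (so a half turn about z gives the same grasp; the last joint's range is limited). The gripper opens to 85 mm and grips with 20 to 120 N. Pads are 22 mm wide; open, the fingers measure 114 mm over their backs; the gripper's body (76 mm by 85 mm) begins 54 mm behind the grasp point. The pads swing forward as they close: fully open they stand 13 mm farther back than shut.
Start: joints at [0.942, 0.527, 1.433, -0, 1.181, -0.178], TCP at [0.272, 0.563, 0.234] pointing down, gripper open.
Joint ranges: [-3.08, 3.08], [-0.75, 2.2], [0.22, 2.44], [-1.43, 4.57], [0, 2.65], [-2.85, 2.85]. Speed limits (rad/s): [2.79, 2.79, 3.14, 3.14, 3.14, 3.14].

INTERFACE

Orientations are given as a rotation vector (axis times angle).
In Python, from bench import r gives the robot as it stands.
- The arm moves only by the shell command python3 -m pendant 'ROWS' [FORCE]. ROWS is JSON, a list of rows, each a list of 7 numbers: the shift along the tool's x, y, z in cm, then the turn, a rotation vector about the tool's x, y, z in units of 8 degrees (1.0 is 8 degrees), then the closure, from 0 (fully open) to 1 (shut). A call has 1 to 5 rows; each row shifts and turns the commanded pose from where the row before left it, along the tool's axes as they then stand; what a row does not reach is not made up. A row lasts 1/10 s, in which the tool goes at most 50 mm and 8.59 degrees, less where a joint would pass 70% of its speed; a pose out of reach is approached as far as the arm can. A call with a gripper value outside its range is refused whole. The fingers move at their own pace and stop on an object; FORCE is the grip in N (left out, the last holds). Time passes only in rows, so rows that do not move let the fingers close. It gives the time, the measured TCP pose, the force, the opening and the grip force at its end, in the units of the state.
- r.observe(): the state, without advancing time (a new reading comes with each control period).
- r.capture(name): name is "scene" or "top" or "wrist"; returns (picture, depth): 420x560x3 uint8, blue, green, red; 420x560 float32, m along the optical axis (not along the pixel's ray), 0 where there is no reading.
- r.camera_model(name): a dict with "fx", "fy", "cx", "cy" (pixels), "view" (4x4, takes a point from world to camera coordinates); the wrist camera has in their place "mount" (4x4, takes a point from camera to tool coordinates, whose origin is the TCP and whose axes are the flange's). Camera axes: x right, y up, looking along -z (the intrinsics and any distortion apply to the point x, -y, -z); pixel columns grow to the right and rows downward; lengths in m; the calibration is good to about 2 mm. A picture is of the moment at which its call begins: read the wrist's pose just before it. camera_model takes no time and is no camera call.
- r.hand_in(): hands the job in; it is judged then, once.
Trained networks look in the newest picture that a camera, given by its name, has taken for a name from the list of things; names that differ only in an ending like _2 or _b are one class to them, and where a whole thing is asked for, a point or a joint stands for the part that bears it (a point fixed in the world has none). Each returns a list of dicts, best first, with "conf" (0 to 1); they miss things now and then, are a little off and sometimes report something else, mostly with a low value. They report only what shows in the picture. A call takes as long as a camera call. They do not tell look-alikes from the thing itself.
- r.spot_in(camera, thing): "box" ([left, top, right, bottom] in pixels, round what is visible of it).
- r.place_of(camera, thing): "xy" ([column, row] in pixels: a listed point, or the origin of a listed thing).
The state is a dict: "time": time; "qpos": joint angles; "joint_velocities": joint speeds; "joint_torque": joint torques, N m; "eef_pos": TCP position; "tcp_rot": TCP orientation; "force": force on the tool from outside, world axes, zero at the start; "moment": the same for the moment, N m; "opening": finger opening in m; "gripper_force": force on a finger pad.
Only numpy, scipy, OpenCV 4.12 (cv2) and the standard library are available. Lean on these libraries where they do the work, as an engineer would, in place of code of your own. Each camera call takes 0.05 s, during which the arm holds its last target. There are 200 camera calls.

TASK

Get the casting bench ready for the next pour, in this order. First stand the black crucible upright in the middle of the fire brick; then build the mould on the blue chill plate: stand the copper mould inside the white circle, seat the white pouring cup spigot-down in its mouth, and lay the steel cover squarely on the cup, red knob up. Leave the green mould where it is.

Things in the scene. Friction and masses are not known exactly. Their poses are not given: they have to be found in the camera images.
- crucible_mid (a point): Black graphite crucible, an open tapered round cup standing upright: 76 mm tall, outside diameter 46 mm at the foot, 56 mm at 30 mm up, 62 mm at the rim, wall 6 mm, about 0.22 kg. The point is on its axis, half-way up (38 mm above its underside); z is up along the axis.
- copper_mould_mid (a point): Copper mould, a plain thick-walled copper-coloured tube standing on end, open at both ends and alike either way up: outside diameter 60 mm, bore 46 mm, 60 mm tall, about 0.6 kg. The point is on its axis, half-way up (30 mm above its underside).
- cup_mid (a point): White ceramic pouring cup, 66 mm tall, 0.14 kg, upright on its spigot (lowest 14 mm, 38 mm diameter); above it a flat shoulder, body 58 mm diameter growing to 62 mm at the open rim (opening 52 mm). Point: on the axis, half-way up (33 mm above its underside). Seated, the spigot is in the mould's bore, the shoulder on the mould's rim. Hold by the upper half so fingers clear the mould.
- cover_knob (a point): Dark steel cover, 45 mm tall, 0.14 kg: disc 66 mm diameter, 6 mm thick; under it a boss 42 mm diameter, 5 mm deep; on top a red upright round knob 22 mm diameter, 34 mm tall, to hold it by. Lies knob up. Point: on the axis half-way up the knob, 28 mm above the boss's underside, 17 mm above the disc. Seated, the boss is in the cup's opening, the disc on the cup's rim.
- plate_top (a point): Blue round chill plate, fixed to the bench, 120 mm in diameter and 12 mm thick, with a painted white circle of 90 to 96 mm diameter round its middle. The point is the centre of its top face.
- brick_top (a point): Sand-coloured fire brick, fixed to the bench, 110 x 110 mm and 30 mm high, its top flat. The point is the centre of its top face; x and y run along its sides.
- steel_mould_mid (a point): Green-painted steel mould, a tube of the same size as the copper one (60 mm outside diameter, 60 mm tall), loose and standing on end. Not used in this job: leave it alone. The point is on its axis, half-way up.
Mind the look-alikes: they are no part of the job. What is meant by the part that bears brick_top is not yellow, and is the smaller of those in its own colour.

How it is judged:
By the outcome, as a careful person would: the job done as asked, in the order asked, and still so for the second after the job is handed in, with the robot touching nothing.
It also fails if it takes over 115 s, if anything falls off the work surface, if the arm or the gripper's body presses on something with over 40 N, if the wrist force passes 120 N, or if a joint passes its speed limit or range.

## Working session

There is one attempt and no reset: what is moved stays moved. The work goes in short steps, Python scripts to look and compute and a shell command to move; the robot and the scene stay as the last step left them, time stands still between calls to the robot, and variables do not carry over. Pictures are saved under pics/ and viewed, at most 14 in all, crops included, and the job is handed in when it is done.

```bash
ls; mkdir -p pics; cat > h.py <<'E'
import numpy as np,cv2
from scipy.spatial.transform import Rotation as R
from bench import r
def view(n):
    m=r.camera_model(n)
    if 'view' in m: return m,np.linalg.inv(np.array(m['view']))
    s=r.observe();T=np.eye(4);T[:3,:3]=R.from_rotvec(s['tcp_rot']).as_matrix();T[:3,3]=s['eef_pos']
    return m,T@np.array(m['mount'])
def pt(m,C,u,v,d):
    p=np.array([(u-m['cx'])/m['fx']*d,-(v-m['cy'])/m['fy']*d,-d,1]);return (C@p)[:3]
def ray(m,C,u,v,z):
    a=C[:3,3];b=pt(m,C,u,v,1.)-a;return a+b*(z-a[2])/b[2]
E
python3 - <<'E'
from h import *
s=r.observe();print({k:np.round(v,3).tolist() for k,v in s.items()})
Z=dict(crucible_mid=.038,copper_mould_mid=.03,cup_mid=.033,cover_knob=.028,plate_top=.012,brick_top=.03,steel_mould_mid=.03)
for n in ['scene','top']:
    m,C=view(n);im,d=r.capture(n);cv2.imwrite(f'pics/{n}0.png',im);np.save(f'{n}0.npy',d)
    print(n,{k:v for k,v in m.items() if k!='view'},C[:3,3].round(3))
    for t in Z:
        for o in r.place_of(n,t)[:3]:
            u,v=o['xy'];print(t,round(o['conf'],2),np.round(o['xy'],0),ray(m,C,u,v,Z[t]).round(3),d[int(v),int(u)])
print(r.camera_model('wrist'))
E
```

```text
pics
{'time': 0.0, 'qpos': [0.942, 0.528, 1.434, 0.0, 1.181, -0.179], 'joint_velocities': [0.001, 0.0, 0.002, 0.002, -0.0, -0.002], 'joint_torque': [-0.001, -44.236, -17.802, -0.0, 0.008, 0.0], 'eef_pos': [0.272, 0.562, 0.233], 'tcp_rot': [-0.702, -3.061, 0.003], 'force': [-0.274, 0.245, 0.245], 'moment': [-0.016, 0.033, -0.04], 'gripper_force': 0.0, 'opening': 0.085}
scene {'fx': 504.30937957585843, 'fy': 504.30937957585843, 'cx': 280.9835087644883, 'cy': 210.8755978780458} [ 1.003 -0.331  1.046]
crucible_mid 0.66 [346. 277.] [ 0.649 -0.024  0.038] 1.1200719
crucible_mid 0.63 [395. 142.] [0.367 0.263 0.038] 1.2464203
copper_mould_mid 0.6 [193. 230.] [ 0.401 -0.292  0.03 ] 1.1287873
cup_mid 0.79 [273. 220.] [ 0.453 -0.112  0.033] 1.1880938
cup_mid 0.65 [395. 143.] [0.366 0.264 0.033] 1.2493289
cup_mid 0.57 [218. 298.] [ 0.583 -0.296  0.033] 1.073985
cover_knob 0.9 [460. 199.] [0.575 0.323 0.028] 1.1913824
plate_top 0.66 [347. 281.] [ 0.651 -0.018  0.012] 1.1148921
brick_top 0.85 [144. 330.] [ 0.587 -0.458  0.03 ] 1.0380721
brick_top 0.79 [154. 170.] [ 0.199 -0.324  0.03 ] 1.2348428
b
[... 737 characters left out ...]
_top 0.75 [447. 158.] [ 0.579 -0.467  0.03 ] 0.8751662
brick_top 0.65 [386. 327.] [ 0.2   -0.314  0.03 ] 0.8172492
steel_mould_mid 0.95 [213. 200.] [0.478 0.069 0.03 ] 0.88259405
steel_mould_mid 0.44 [296. 206.] [ 0.466 -0.117  0.03 ] 0.8652186
{'fx': 349.93989032835833, 'fy': 349.93989032835833, 'cx': 273.01472941017187, 'cy': 207.13810646663936, 'mount': array([[-8.26365618e-04,  9.55323806e-01,  2.95560049e-01,
         7.54080367e-02],
       [ 9.99999255e-01,  5.23861164e-04,  1.10267934e-03,
        -3.00503443e-04],
       [ 8.98583397e-04,  2.95560740e-01, -9.55323527e-01,
        -1.39847915e-01],
       [ 0.00000000e+00,  0.00000000e+00,  0.00000000e+00,
         1.00000000e+00]])}
```

View pics/scene0.png

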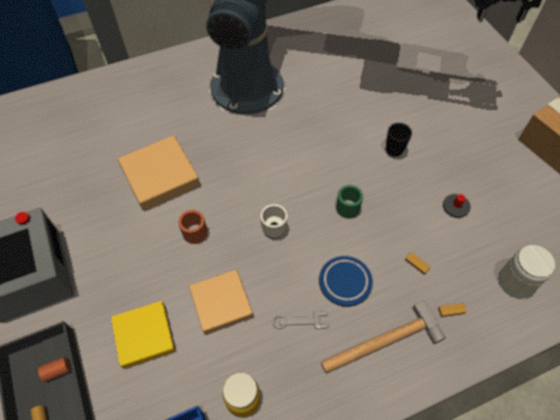

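View pics/top0.png

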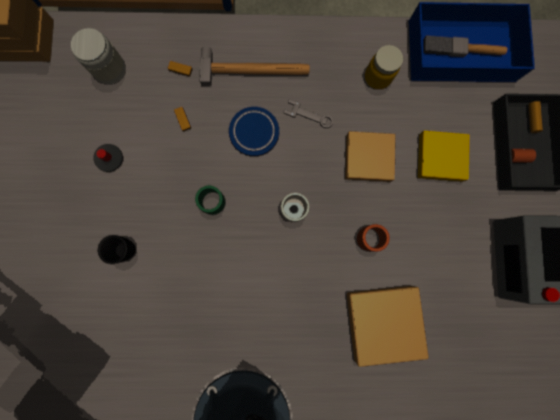

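Scene picture: crucible at (398,138), copper mould (193,226), cup (274,220), green mould (349,200), cover with red knob (457,203), plate (346,280). Top picture: the same things at (118,248), (374,238), (294,207), (210,200), (108,156) and (253,130).
Brick candidates (scene px): small sand slab (220,300), large sand slab (158,170) and yellow slab (142,333). I choose (220,300), the smaller of the sand ones. Other look-alikes: the white jars at (532,265) and (241,392) for the cup, and the red button at (22,218) for the knob. I'll check the choice with a crop and refine positions with depth.

```bash
python3 - <<'E'
from h import *
A=dict(crucible=(.37,.265,.066,.085),copper=(.394,-.289,.05,.068),cup=(.457,-.112,.056,.075),knob=(.577,.32,.035,.055),brick=(.583,-.292,.022,.037),bigbrick=(.2,-.316,.022,.06),plate=(.649,-.017,.006,.018),green=(.478,.07,.05,.068))
for n in ['top','scene']:
    m,C=view(n);d=np.load(n+'0.npy');v,u=np.mgrid[:420,:560]
    P=np.stack([(u-m['cx'])/m['fx']*d,-(v-m['cy'])/m['fy']*d,-d],-1)@C[:3,:3].T+C[:3,3]
    for k,(x,y,a,b) in A.items():
        q=P[(np.hypot(P[...,0]-x,P[...,1]-y)<(.12 if 'big' in k else .09 if k in('brick','plate') else .055))&(P[...,2]>a)&(P[...,2]<b)&(d>0)]
        if len(q)<5: print(n,k,len(q));continue
        c,w,ang=cv2.minAreaRect(q[:,:2].astype(np.float32))
        print(n,k,len(q),'c',np.round(c,3),'wh',np.round(w,3),round(ang,1),'z',np.median(q[:,2]).round(4))
im=cv2.imread('pics/scene0.png');a=cv2.resize(im[260:340,160:260],None,fx=4,fy=4);b=cv2.resize(im[100:180,350:450],None,fx=4,fy=4)
cv2.imwrite('pics/crop0.png',np.hstack([a,b]))
E
```

```text
top crucible 343 c [0.367 0.267] wh [0.06 0.06] 0.6 z 0.0767
top copper 297 c [ 0.394 -0.288] wh [0.058 0.058] 25.5 z 0.0607
top cup 221 c [ 0.46  -0.113] wh [0.059 0.061] 0.7 z 0.0671
top knob 95 c [0.58  0.317] wh [0.021 0.02 ] 21.0 z 0.0457
top brick 2242 c [ 0.585 -0.292] wh [0.111 0.111] 86.7 z 0.0315
top bigbrick 5333 c [ 0.204 -0.316] wh [0.155 0.155] 5.7 z 0.0434
top plate 1991 c [ 0.65 -0.03] wh [0.128 0.152] 43.0 z 0.014
top green 292 c [0.477 0.074] wh [0.057 0.059] 0.9 z 0.0612
scene crucible 245 c [0.365 0.268] wh [0.06  0.064] 57.1 z 0.075
scene copper 290 c [ 0.392 -0.289] wh [0.059 0.059] 47.7 z 0.0597
scene cup 251 c [ 0.458 -0.114] wh [0.06  0.061] 68.4 z 0.0655
scene knob 75 c [0.578 0.315] wh [0.021 0.02 ] 65.6 z 0.0444
scene brick 2537 c [ 0.583 -0.292] wh [0.11  0.111] 87.1 z 0.0307
scene bigbrick 3442 c [ 0.203 -0.317] wh [0.159 0.154] 5.8 z 0.0428
scene plate 2131 c [ 0.653 -0.018] wh [0.129 0.135] 73.3 z 0.013
scene green 278 c [0.476 0.072] wh [0.058 0.06 ] 32.5 z 0.0591
```

View pics/crop0.png

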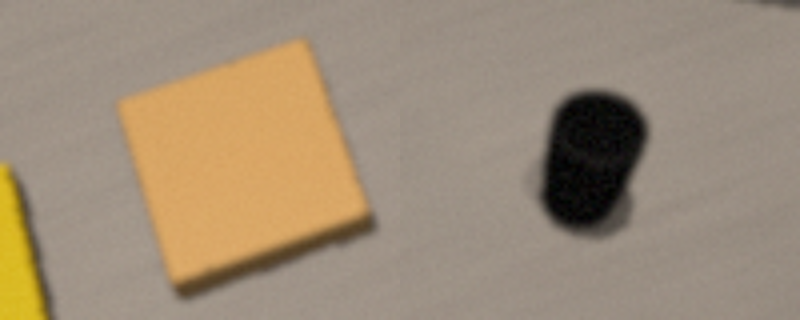

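The crop shows the plain square sand brick, measured at 110 x 111 mm and z 31 mm, so it is the right one. The black crucible is upright at (0.366, 0.268). Moving now.

```bash
python3 -m pendant '[[0,0,0,0,0,-0.8,0],[0,0,0,0,0,-0.8,0],[0,0,0,0,0,-0.8,0],[0,0,0,0,0,-0.8,0],[0,0,0,0,0,0,0]]' 60
python3 -m pendant '[[-1.5,-4.7,0.7,0,0,0,0],[-1.5,-4.7,0.7,0,0,0,0],[-1.5,-4.7,0.7,0,0,0,0],[-1.5,-4.7,0.7,0,0,0,0],[-1.5,-4.7,0.7,0,0,0,0]]'
python3 -m pendant '[[-1.5,-4.7,0.7,0,0,0,0],[-0.4,-1.3,0.6,0,0,0,0],[0,0,0,0,0,0,0],[0,0,0,0,0,0,0]]'
cat > look.py <<'E'
# wrist look: python3 look.py z0 z1 radius pic  -> rect of points in height band near TCP axis
import sys
from h import *
a,b,rad=map(float,sys.argv[1:4])
m,C=view('wrist');s=r.observe();im,d=r.capture('wrist')
if len(sys.argv)>4: cv2.imwrite('pics/'+sys.argv[4],im)
v,u=np.mgrid[:420,:560]
P=np.stack([(u-m['cx'])/m['fx']*d,-(v-m['cy'])/m['fy']*d,-d],-1)@C[:3,:3].T+C[:3,3]
q=P[(np.hypot(P[...,0]-s['eef_pos'][0],P[...,1]-s['eef_pos'][1])<rad)&(P[...,2]>a)&(P[...,2]<b)&(d>.05)]
print('t',s['time'],'tcp',np.round(s['eef_pos'],4),'rot',np.round(s['tcp_rot'],3),'open',round(s['opening'],4),'gf',round(s['gripper_force'],1),'F',np.round(s['force'],1))
if len(q)>5:
    c,w,ang=cv2.minAreaRect(q[:,:2].astype(np.float32));print(len(q),'c',np.round(c,4),'wh',np.round(w,3),round(ang,1),'z',np.median(q[:,2]).round(4),'mean',q.mean(0).round(4), 'tool shift cm', np.round(R.from_rotvec(s['tcp_rot']).inv().apply(np.r_[np.array(c)-s['eef_pos'][:2],0])*100,2))
E
python3 look.py .066 .085 .06 w1.png
```

```text
time: 1.3
eef_pos: [0.2723, 0.5626, 0.234]
tcp_rot: [0.007, 3.142, 0.0]
force: [0.4, 0.4, -0.1]
opening: 0.0853
gripper_force: 0.0
time: 1.8
eef_pos: [0.3467, 0.3257, 0.1991]
tcp_rot: [0.009, 3.14, 0.001]
force: [1.0, 0.0, -0.1]
opening: 0.0856
gripper_force: 0.0
time: 2.2
eef_pos: [0.3655, 0.2675, 0.1863]
tcp_rot: [0.01, 3.141, 0.001]
force: [0.2, 1.2, 0.8]
opening: 0.0855
gripper_force: 0.0
t 2.2 tcp [0.3655 0.2675 0.1863] rot [1.000e-02 3.141e+00 1.000e-03] open 0.0855 gf 0.0 F [0.2 1.2 0.8]
2172 c [0.3674 0.2692] wh [0.06  0.061] 46.6 z 0.0755 mean [0.3684 0.2692 0.0746] tool shift cm [-0.2   0.17  0.  ]
```

View pics/w1.png

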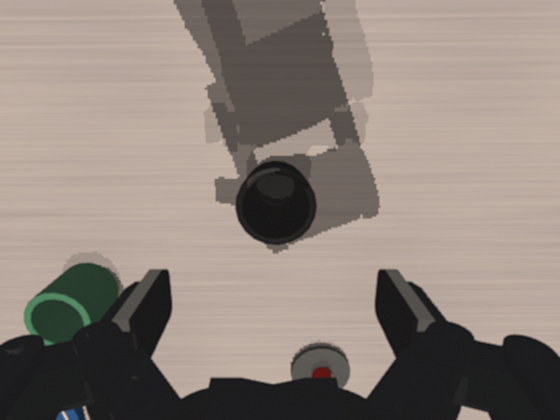

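The wrist picture shows the crucible centred at about (276,203), standing between the open fingers' lines. Descending and gripping.

```bash
python3 -m pendant '[[-0.2,0.2,4,0,0,0,0],[0,0,4,0,0,0,0],[0,0,3,0,0,0,0],[0,0,2,0,0,0,0],[0,0,0,0,0,0,0]]'
python3 -m pendant '[[0,0,0,0,0,0,0.5],[0,0,0,0,0,0,0.5],[0,0,0,0,0,0,0.5],[0,0,0,0,0,0,0.5],[0,0,0,0,0,0,0.5]]' 50
python3 -m pendant '[[0,0,0,0,0,0,0.5],[0,0,0,0,0,0,0.5],[0,0,0,0,0,0,0.5]]'
python3 -m pendant '[[0,0,-2,0,0,0,0.5],[0,0,-4,0,0,0,0.5],[0,0,-4,0,0,0,0.5],[0,0,0,0,0,0,0.5]]'
```

```text
time: 2.75
eef_pos: [0.3655, 0.2701, 0.054]
tcp_rot: [-0.003, -3.137, 0.002]
force: [-0.5, 0.7, 0.2]
opening: 0.0849
gripper_force: 0.0
time: 3.25
eef_pos: [0.368, 0.27, 0.0575]
tcp_rot: [0.007, 3.138, 0.003]
force: [-0.9, 2.9, 7.1]
opening: 0.0587
gripper_force: 54.2
time: 3.55
eef_pos: [0.368, 0.27, 0.0575]
tcp_rot: [0.007, 3.138, 0.003]
force: [-2.1, 3.0, 6.8]
opening: 0.059
gripper_force: 54.2
time: 3.95
eef_pos: [0.3702, 0.2705, 0.1606]
tcp_rot: [0.006, 3.131, 0.007]
force: [0.3, -0.2, -2.8]
opening: 0.0585
gripper_force: 55.8
```

```bash
python3 -m pendant '[[-1.5,-4.2,-1,0,0,0,0.5],[-1.75,-4.6,-1,0,0,0,0.5],[-1.75,-4.6,0,0,0,0,0.5],[-1.75,-4.6,0,0,0,0,0.5],[-1.75,-4.6,0,0,0,0,0.5]]'
python3 -m pendant '[[-1.75,-4.6,0,0,0,0,0.5],[-1.75,-4.6,0,0,0,0,0.5],[-1.75,-4.6,0,0,0,0,0.5],[-1.75,-4.6,0,0,0,0,0.5],[-1.75,-4.6,0,0,0,0,0.5]]'
python3 -m pendant '[[-1.75,-4.6,0,0,0,0,0.5],[-1.75,-4,0,0,0,0,0.5],[-0.5,-1.5,0,0,0,0,0.5],[-0.2,-0.5,0,0,0,0,0.5],[0,0,0,0,0,0,0.5]]'
python3 -m pendant '[[0,0,0,0,0,0,0.5],[0,0,0,0,0,0,0.5]]'
python3 look.py .024 .038 .12 w2.png
```

```text
time: 4.45
eef_pos: [0.4507, 0.0412, 0.1754]
tcp_rot: [-0.006, -3.141, -0.0]
force: [1.3, 1.0, -2.8]
opening: 0.0587
gripper_force: 55.9
time: 4.95
eef_pos: [0.5371, -0.189, 0.1747]
tcp_rot: [-0.008, -3.14, -0.002]
force: [1.3, 0.8, -2.4]
opening: 0.0585
gripper_force: 56.0
time: 5.45
eef_pos: [0.5782, -0.2926, 0.1747]
tcp_rot: [-0.007, -3.139, -0.004]
force: [-0.0, 0.6, -3.6]
opening: 0.0585
gripper_force: 56.1
time: 5.65
eef_pos: [0.5786, -0.2913, 0.1758]
tcp_rot: [-0.004, -3.14, -0.002]
force: [-0.6, -0.2, -1.8]
opening: 0.0584
gripper_force: 56.1
t 5.65 tcp [ 0.5786 -0.2913  0.1758] rot [-4.00e-03 -3.14e+00 -2.00e-03] open 0.0584 gf 56.1 F [-0.6 -0.2 -1.8]
10497 c [ 0.5805 -0.3235] wh [0.176 0.103] 87.3 z 0.0299 mean [ 0.5636 -0.2943  0.0299] tool shift cm [-0.2  -3.22 -0.  ]
```

View pics/w2.png

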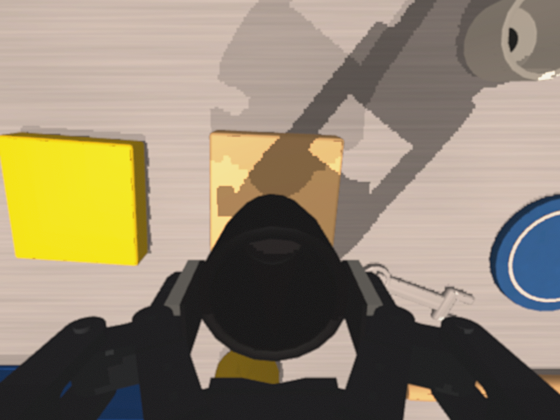

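The crucible hangs over the small sand brick (brick centre near (275,195)). A 5 mm forward correction, then lower.

```bash
python3 -m pendant '[[-0.5,-0.1,2,0,0,0,0.5],[0,0,3,0,0,0,0.5],[0,0,2,0,0,0,0.5],[0,0,1,0,0,0,0.5],[0,0,0,0,0,0,0.5]]'
python3 -m pendant '[[0,0,0.3,0,0,0,0.5],[0,0,0.3,0,0,0,0.5],[0,0,0.2,0,0,0,0.5],[0,0,0,0,0,0,0.5],[0,0,0,0,0,0,0.5]]'
```

```text
time: 6.2
eef_pos: [0.5834, -0.2932, 0.0946]
tcp_rot: [-0.005, -3.139, -0.003]
force: [-0.3, -0.7, -2.3]
opening: 0.0584
gripper_force: 56.1
time: 6.7
eef_pos: [0.5844, -0.2946, 0.0884]
tcp_rot: [0.006, 3.141, -0.001]
force: [0.1, 0.1, -2.3]
opening: 0.0588
gripper_force: 56.1
```

```bash
python3 -m pendant '[[0,0,0.1,0,0,0,0.5],[0,0,0,0,0,0,0.5],[0,0,0,0,0,0,0.5]]'
python3 -m pendant '[[0,0.1,0.1,0,0,0,0.5],[0,0,0,0,0,0,0.5],[0,0,0,0,0,0,0.5]]'
```

```text
time: 7.0
eef_pos: [0.5846, -0.2948, 0.0877]
tcp_rot: [0.006, 3.141, -0.001]
force: [0.1, -0.4, 2.4]
opening: 0.0588
gripper_force: 56.5
time: 7.3
eef_pos: [0.5849, -0.2946, 0.0877]
tcp_rot: [0.006, 3.14, -0.004]
force: [-0.8, -0.7, 6.7]
opening: 0.0589
gripper_force: 57.0
```

Contact; release and rise, then check the placing.

```bash
python3 -m pendant '[[0,0,0,0,0,0,0.1],[0,0,0,0,0,0,0],[0,0,0,0,0,0,0],[0,0,0,0,0,0,0],[0,0,0,0,0,0,0]]'
python3 -m pendant '[[0,0,-2,0,0,0,0],[0,0,-4,0,0,0,0],[0,0,-4,0,0,0,0],[0,0,-3,0,0,0,0],[0,0,0,0,0,0,0]]'
python3 -m pendant '[[0,0,0,0,0,0,0],[0,0,0,0,0,0,0]]'
python3 look.py .095 .115 .06 w3.png; python3 look.py .025 .037 .08
```

```text
time: 7.8
eef_pos: [0.5842, -0.2934, 0.0857]
tcp_rot: [-0.006, -3.141, -0.0]
force: [0.1, 0.2, 1.0]
opening: 0.085
gripper_force: 0.0
time: 8.3
eef_pos: [0.587, -0.2953, 0.2216]
tcp_rot: [0.006, 3.132, -0.01]
force: [1.5, -0.2, -0.1]
opening: 0.0851
gripper_force: 0.0
time: 8.5
eef_pos: [0.5833, -0.2928, 0.2144]
tcp_rot: [-0.006, -3.139, -0.003]
force: [0.7, 0.3, -0.5]
opening: 0.0857
gripper_force: 0.0
t 8.5 tcp [ 0.5833 -0.2928  0.2144] rot [-6.000e-03 -3.139e+00 -3.000e-03] open 0.0857 gf 0.0 F [ 0.7  0.3 -0.5]
2248 c [ 0.5849 -0.2956] wh [0.061 0.061] 47.6 z 0.1054 mean [ 0.5858 -0.2957  0.1044] tool shift cm [-0.15 -0.29 -0.  ]
t 8.55 tcp [ 0.5833 -0.2928  0.2141] rot [-6.000e-03 -3.139e+00 -3.000e-03] open 0.0854 gf 0.0 F [-0.3  0.7 -0.5]
7828 c [ 0.5856 -0.2908] wh [0.11 0.11] 87.1 z 0.03 mean [ 0.5691 -0.2876  0.0299] tool shift cm [-0.23  0.19 -0.  ]
```

View pics/w3.png

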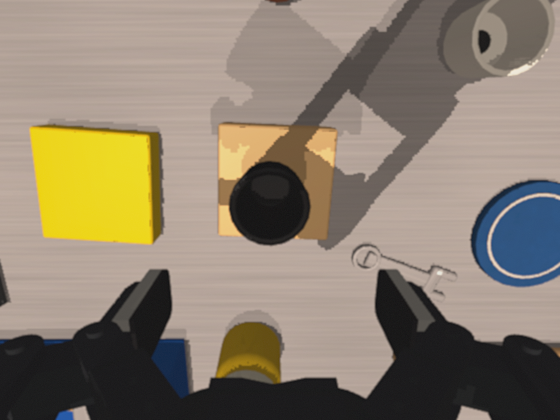

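The crucible (rim centre px (269,203), rim at z 105 mm) stands upright on the small sand brick, about 4 mm off its centre, which is good. Next the copper mould.

```bash
python3 -m pendant '[[4.5,0.1,0,0,0,0,0],[4.8,0.1,0,0,0,0,0],[4.8,0.1,1,0,0,0,0],[4,0.1,2,0,0,0,0],[0.9,0,2,0,0,0,0]]'
python3 -m pendant '[[0,0,0,0,0,0,0],[0,0,0,0,0,0,0],[0,0,0,0,0,0,0]]'
python3 look.py .05 .07 .06
```

```text
time: 9.1
eef_pos: [0.3897, -0.2865, 0.1647]
tcp_rot: [-0.009, -3.137, -0.006]
force: [0.5, -0.1, -0.4]
opening: 0.0852
gripper_force: 0.0
time: 9.4
eef_pos: [0.3958, -0.2897, 0.1665]
tcp_rot: [0.005, 3.14, -0.003]
force: [0.5, 0.1, 0.2]
opening: 0.0855
gripper_force: 0.0
t 9.4 tcp [ 0.3958 -0.2897  0.1665] rot [ 5.00e-03  3.14e+00 -3.00e-03] open 0.0855 gf 0.0 F [0.5 0.1 0.2]
2385 c [ 0.3945 -0.288 ] wh [0.059 0.059] 24.0 z 0.0596 mean [ 0.394  -0.288   0.0588] tool shift cm [ 0.14  0.17 -0.  ]
```

```bash
python3 -m pendant '[[0.1,0.1,4,0,0,0,0],[0,0,4,0,0,0,0],[0,0,2.5,0,0,0,0],[0,0,1.5,0,0,0,0],[0,0,0,0,0,0,0]]'
python3 -m pendant '[[0,0,0,0,0,0,0.5],[0,0,0,0,0,0,0.5],[0,0,0,0,0,0,0.5],[0,0,0,0,0,0,0.5],[0,0,0,0,0,0,0.5]]' 80
python3 -m pendant '[[0,0,0,0,0,0,0.5],[0,0,0,0,0,0,0.5]]'
python3 -m pendant '[[0,0,-2,0,0,0,0.5],[0,0,-4,0,0,0,0.5],[0,0,-4,0,0,0,0.5],[0,0,-3,0,0,0,0.5],[0,0,0,0,0,0,0.5]]'
```

```text
time: 9.95
eef_pos: [0.3937, -0.2873, 0.0445]
tcp_rot: [-0.005, -3.14, -0.003]
force: [0.6, 0.4, 0.0]
opening: 0.0849
gripper_force: 0.0
time: 10.45
eef_pos: [0.3943, -0.2881, 0.0479]
tcp_rot: [0.007, 3.139, -0.003]
force: [1.0, 2.8, 4.5]
opening: 0.0562
gripper_force: 84.4
time: 10.65
eef_pos: [0.3943, -0.2881, 0.0479]
tcp_rot: [0.007, 3.139, -0.003]
force: [1.0, 1.2, 6.1]
opening: 0.0567
gripper_force: 84.4
time: 11.15
eef_pos: [0.3953, -0.2897, 0.1803]
tcp_rot: [0.006, 3.135, -0.013]
force: [0.4, -0.2, -6.6]
opening: 0.0559
gripper_force: 89.3
```

```bash
python3 - <<'E'
from h import *
for n in ['top','scene']:
    m,C=view(n);im=cv2.imread(f'pics/{n}0.png').astype(int);d=np.load(n+'0.npy');v,u=np.mgrid[:420,:560]
    P=np.stack([(u-m['cx'])/m['fx']*d,-(v-m['cy'])/m['fy']*d,-d],-1)@C[:3,:3].T+C[:3,3]
    k=(np.hypot(P[...,0]-.65,P[...,1]+.017)<.08)&(im[...,0]>im[...,2]+40)&(P[...,2]>.008)
    q=np.array([ray(m,C,a,b,.012) for b,a in np.argwhere(k)])[:,:2].astype(np.float32)
    print(n,len(q),cv2.minEnclosingCircle(q),cv2.fitEllipse(cv2.convexHull(q)))
E
python3 -m pendant '[[-2.5,2.6,0,0,0,0,0.5],[-3.3,3.4,0,0,0,0,0.5],[-3.3,3.4,0,0,0,0,0.5],[-3.3,3.4,0,0,0,0,0.5],[-3.3,3.4,0,0,0,0,0.5]]'
python3 -m pendant '[[-3.3,3.4,0,0,0,0,0.5],[-3.3,3.4,0,0,0,0,0.5],[-2.3,3,0,0,0,0,0.5],[-1,1,0,0,0,0,0.5],[0,0,0,0,0,0,0.5]]'
python3 -m pendant '[[0,0,0,0,0,0,0.5],[0,0,0,0,0,0,0.5]]'
python3 look.py .004 .02 .08 w4.png
```

```text
top 1283 ((0.6469760537147522, -0.019625743851065636), 0.057285476475954056) ((0.6467598080635071, -0.01958826370537281), (0.11282357573509216, 0.11347292363643646), 77.06336212158203)
scene 1493 ((0.6468285322189331, -0.020510276779532433), 0.058530233800411224) ((0.6465407013893127, -0.020803852006793022), (0.11422739923000336, 0.11577008664608002), 54.76763153076172)
time: 11.65
eef_pos: [0.5506, -0.1242, 0.174]
tcp_rot: [-0.006, -3.138, -0.002]
force: [1.2, -0.8, -5.7]
opening: 0.0558
gripper_force: 89.2
time: 12.15
eef_pos: [0.6502, -0.0165, 0.1735]
tcp_rot: [-0.001, -3.139, -0.001]
force: [-0.6, -0.7, -6.5]
opening: 0.0559
gripper_force: 89.2
time: 12.35
eef_pos: [0.6487, -0.0199, 0.1749]
tcp_rot: [-0.008, -3.138, -0.0]
force: [-0.5, -0.0, -5.0]
opening: 0.0561
gripper_force: 89.2
t 12.35 tcp [ 0.6487 -0.0199  0.1749] rot [-0.008 -3.138 -0.   ] open 0.0561 gf 89.2 F [-0.5 -0.  -5. ]
9502 c [ 0.6459 -0.0185] wh [0.119 0.116] 52.9 z 0.0123 mean [ 0.6307 -0.0188  0.0123] tool shift cm [0.27 0.14 0.  ]
```

View pics/w4.png

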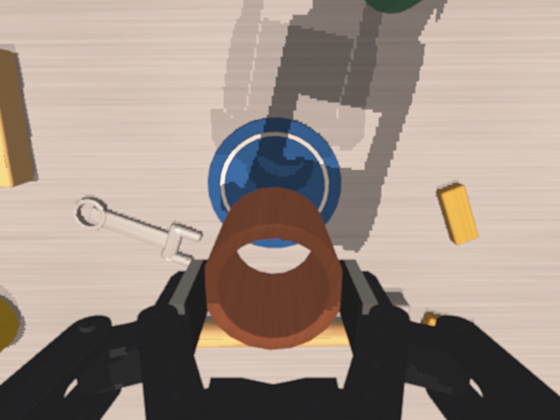

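The mould hangs above the plate (plate centre px (275,183)), plate measured at (0.6465, -0.019). Correct 2 mm and lower.

```bash
python3 -m pendant '[[0.2,0.1,4,0,0,0,0.5],[0,0,3,0,0,0,0.5],[0,0,2.5,0,0,0,0.5],[0,0,1,0,0,0,0.5],[0,0,0.3,0,0,0,0.5]]'
python3 -m pendant '[[0,0,0.3,0,0,0,0.5],[0,0,0,0,0,0,0.5],[0,0,0,0,0,0,0.5]]'
python3 -m pendant '[[0,0,0.2,0,0,0,0.5],[0,0,0,0,0,0,0.5],[0,0,0,0,0,0,0.5]]'
```

```text
time: 12.9
eef_pos: [0.6474, -0.0186, 0.0669]
tcp_rot: [-0.008, -3.139, -0.001]
force: [-0.6, -0.7, -4.5]
opening: 0.0562
gripper_force: 89.1
time: 13.2
eef_pos: [0.6493, -0.018, 0.0664]
tcp_rot: [0.006, 3.139, -0.001]
force: [-0.3, -0.0, -5.6]
opening: 0.056
gripper_force: 89.2
time: 13.5
eef_pos: [0.6484, -0.0177, 0.0632]
tcp_rot: [0.006, 3.141, -0.0]
force: [0.7, -0.2, -5.1]
opening: 0.0561
gripper_force: 89.2
```

```bash
python3 -m pendant '[[0.1,0,0.2,0,0,0,0.5],[0,0,0,0,0,0,0.5],[0,0,0,0,0,0,0.5]]'
python3 -m pendant '[[0,0,0.1,0,0,0,0.5],[0,0,0,0,0,0,0.5],[0,0,0,0,0,0,0.5]]'
python3 -m pendant '[[0,0,0.1,0,0,0,0.5],[0,0,0,0,0,0,0.5],[0,0,0,0,0,0,0.5]]'
```

```text
time: 13.8
eef_pos: [0.6472, -0.0177, 0.0608]
tcp_rot: [-0.006, -3.141, -0.0]
force: [0.2, -0.0, -5.7]
opening: 0.0559
gripper_force: 89.2
time: 14.1
eef_pos: [0.6475, -0.0177, 0.0601]
tcp_rot: [0.006, 3.141, -0.0]
force: [-1.0, -0.1, -3.9]
opening: 0.0559
gripper_force: 89.3
time: 14.4
eef_pos: [0.6475, -0.0177, 0.0601]
tcp_rot: [0.006, 3.141, -0.0]
force: [-3.5, -0.5, 5.8]
opening: 0.0557
gripper_force: 90.4
```

```bash
python3 -m pendant '[[0,0,0,0,0,0,0.1],[0,0,0,0,0,0,0],[0,0,0,0,0,0,0],[0,0,0,0,0,0,0],[0,0,0,0,0,0,0]]'
python3 -m pendant '[[0,0,-2,0,0,0,0],[0,0,-4,0,0,0,0],[0,0,-4,0,0,0,0],[0,0,-2,0,0,0,0],[0,0,0,0,0,0,0]]'
python3 -m pendant '[[0,0,0,0,0,0,0],[0,0,0,0,0,0,0]]'
python3 look.py .062 .08 .05 w5.png; python3 look.py .004 .018 .07
```

```text
time: 14.9
eef_pos: [0.6475, -0.0178, 0.0588]
tcp_rot: [0.006, 3.141, -0.0]
force: [0.1, -0.8, -0.0]
opening: 0.0851
gripper_force: 0.0
time: 15.4
eef_pos: [0.65, -0.0182, 0.1831]
tcp_rot: [0.006, 3.133, -0.003]
force: [-0.5, -0.1, 0.2]
opening: 0.0855
gripper_force: 0.0
time: 15.6
eef_pos: [0.6461, -0.0175, 0.1772]
tcp_rot: [-0.006, -3.138, -0.001]
force: [0.4, 0.4, -0.1]
opening: 0.0856
gripper_force: 0.0
t 15.6 tcp [ 0.6461 -0.0175  0.1772] rot [-6.000e-03 -3.138e+00 -1.000e-03] open 0.0856 gf 0.0 F [ 0.4  0.4 -0.1]
2406 c [ 0.6478 -0.0177] wh [0.059 0.059] 59.3 z 0.0715 mean [ 0.6473 -0.0178  0.0708] tool shift cm [-0.17 -0.01 -0.  ]
t 15.65 tcp [ 0.6461 -0.0175  0.177 ] rot [-6.000e-03 -3.138e+00 -1.000e-03] open 0.0852 gf 0.0 F [ 0.2 -0.5 -0.3]
9332 c [ 0.647  -0.0192] wh [0.119 0.119] 87.8 z 0.0123 mean [ 0.636  -0.0196  0.0124] tool shift cm [-0.09 -0.17 -0.  ]
```

Mould stands concentric with the plate to about 2 mm (rim z 71.5 mm). Now the cup.

```bash
python3 -m pendant '[[4,-2,0,0,0,0,0],[4.3,-2.2,0,0,0,0,0],[4.3,-2.2,0,0,0,0,0],[4.3,-2.2,0,0,0,0,0],[1.8,-0.9,0.5,0,0,0,0]]'
python3 -m pendant '[[0,0,0,0,0,0,0],[0,0,0,0,0,0,0],[0,0,0,0,0,0,0]]'
python3 look.py .057 .075 .06 w6.png
```

```text
time: 16.2
eef_pos: [0.4556, -0.1121, 0.1732]
tcp_rot: [-0.009, -3.137, -0.003]
force: [0.6, 0.1, -0.4]
opening: 0.0852
gripper_force: 0.0
time: 16.5
eef_pos: [0.4615, -0.1121, 0.1739]
tcp_rot: [0.005, 3.14, -0.001]
force: [0.0, 0.6, 0.6]
opening: 0.085
gripper_force: 0.0
t 16.5 tcp [ 0.4615 -0.1121  0.1739] rot [ 5.00e-03  3.14e+00 -1.00e-03] open 0.085 gf 0.0 F [0.  0.6 0.6]
1938 c [ 0.4605 -0.1124] wh [0.061 0.061] 60.6 z 0.0656 mean [ 0.4612 -0.1123  0.0647] tool shift cm [ 0.1  -0.03 -0.  ]
```

View pics/w6.png

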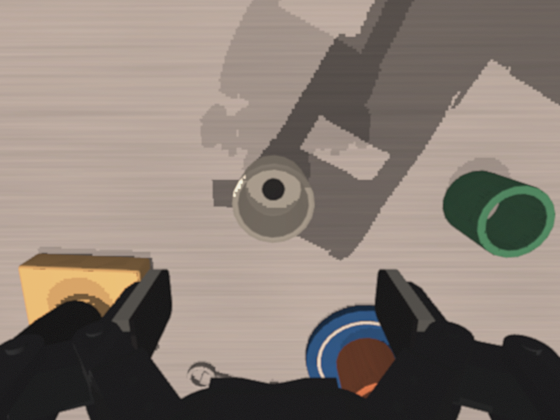

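The cup is upright, rim up, centred at px (273,200), with the fingers clear either side. Descend to grasp 45 mm up.

```bash
python3 -m pendant '[[0.1,0,4,0,0,0,0],[0,0,4,0,0,0,0],[0,0,2.5,0,0,0,0],[0,0,1.7,0,0,0,0],[0,0,0,0,0,0,0]]'
python3 -m pendant '[[0,0,0,0,0,0,0.5],[0,0,0,0,0,0,0.5],[0,0,0,0,0,0,0.5],[0,0,0,0,0,0,0.5],[0,0,0,0,0,0,0.5]]' 45
python3 -m pendant '[[0,0,0,0,0,0,0.5],[0,0,0,0,0,0,0.5]]'
python3 -m pendant '[[0,0,-2,0,0,0,0.5],[0,0,-4,0,0,0,0.5],[0,0,-4,0,0,0,0.5],[0,0,-4,0,0,0,0.5],[0,0,-4,0,0,0,0.5]]'
python3 -m pendant '[[0,0,0,0,0,0,0.5],[0,0,0,0,0,0,0.5]]'
python3 look.py .18 .23 .045
```

```text
time: 17.05
eef_pos: [0.4588, -0.111, 0.0497]
tcp_rot: [-0.004, -3.138, -0.003]
force: [0.4, -0.6, 0.7]
opening: 0.0858
gripper_force: 0.0
time: 17.55
eef_pos: [0.46, -0.1123, 0.0532]
tcp_rot: [0.006, 3.139, -0.002]
force: [0.4, 3.3, 7.0]
opening: 0.0588
gripper_force: 49.1
time: 17.75
eef_pos: [0.46, -0.1123, 0.0532]
tcp_rot: [0.007, 3.139, -0.002]
force: [1.2, 1.1, 6.8]
opening: 0.059
gripper_force: 49.1
time: 18.25
eef_pos: [0.4584, -0.1118, 0.2339]
tcp_rot: [0.006, 3.141, -0.0]
force: [0.5, 0.0, -1.5]
opening: 0.0587
gripper_force: 49.3
time: 18.45
eef_pos: [0.459, -0.112, 0.2329]
tcp_rot: [0.006, 3.139, -0.002]
force: [0.0, 0.6, -1.8]
opening: 0.0589
gripper_force: 49.3
t 18.45 tcp [ 0.459  -0.112   0.2329] rot [ 6.000e-03  3.139e+00 -2.000e-03] open 0.0589 gf 49.3 F [ 0.   0.6 -1.8]
9265 c [ 0.4574 -0.1134] wh [0.056 0.053] 1.8 z 0.206 mean [ 0.4655 -0.1123  0.2096] tool shift cm [ 0.16 -0.14 -0.  ]
```

```bash
python3 -m pendant '[[-3,1.5,0,0,0,0,0.5],[-4.2,2.1,0,0,0,0,0.5],[-4.2,2.1,0,0,0,0,0.5],[-4.2,2.1,0,0,0,0,0.5],[-2.2,1.1,1,0,0,0,0.5]]'
python3 -m pendant '[[-1,0.5,2,0,0,0,0.5],[0,0,2,0,0,0,0.5],[0,0,2,0,0,0,0.5],[0,0,0,0,0,0,0.5],[0,0,0,0,0,0,0.5]]'
python3 -m pendant '[[0,0,0,0,0,0,0.5],[0,0,0,0,0,0,0.5]]'
python3 look.py .062 .08 .05 w7.png; python3 look.py .145 .175 .05
```

```text
time: 19.0
eef_pos: [0.6403, -0.022, 0.2203]
tcp_rot: [0.004, 3.141, 0.001]
force: [0.3, 0.5, -0.2]
opening: 0.0589
gripper_force: 49.3
time: 19.5
eef_pos: [0.6462, -0.0186, 0.1599]
tcp_rot: [-0.006, -3.137, -0.001]
force: [0.4, -0.3, 0.2]
opening: 0.0587
gripper_force: 49.3
time: 19.7
eef_pos: [0.648, -0.019, 0.163]
tcp_rot: [0.007, 3.14, -0.001]
force: [0.7, -0.1, 0.2]
opening: 0.0586
gripper_force: 49.3
t 19.7 tcp [ 0.648 -0.019  0.163] rot [ 7.00e-03  3.14e+00 -1.00e-03] open 0.0586 gf 49.3 F [ 0.7 -0.1  0.2]
1250 c [ 0.6332 -0.0168] wh [0.06 0.03] 86.2 z 0.0717 mean [ 0.6288 -0.0169  0.0711] tool shift cm [ 1.48  0.21 -0.  ]
t 19.75 tcp [ 0.648  -0.019   0.1631] rot [ 6.00e-03  3.14e+00 -1.00e-03] open 0.0587 gf 49.3 F [-0.2 -0.3 -1.3]
8456 c [ 0.6459 -0.0223] wh [0.069 0.061] 53.3 z 0.1644 mean [ 0.6528 -0.019   0.1631] tool shift cm [ 0.2  -0.33 -0.  ]
```

View pics/w7.png

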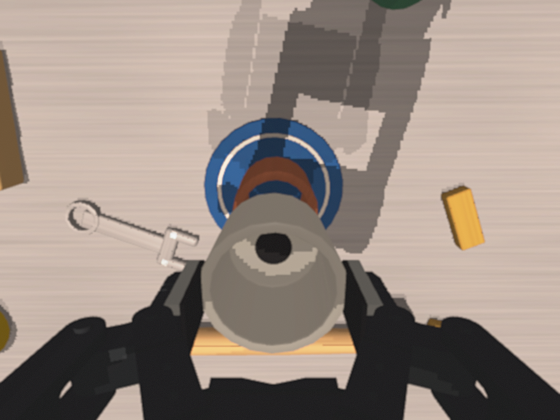

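Cup hangs over the mould (mould rim visible at px (275,185), cup hole at (273,247)), in line. 1.5 mm sideways, then lower gently.

```bash
python3 -m pendant '[[0,0.15,1,0,0,0,0.5],[0,0,0.8,0,0,0,0.5],[0,0,0.5,0,0,0,0.5],[0,0,0,0,0,0,0.5],[0,0,0,0,0,0,0.5]]'
python3 -m pendant '[[0,0,0.4,0,0,0,0.5],[0,0,0.4,0,0,0,0.5],[0,0,0.2,0,0,0,0.5],[0,0,0,0,0,0,0.5],[0,0,0,0,0,0,0.5]]'
```

```text
time: 20.3
eef_pos: [0.6473, -0.0172, 0.1385]
tcp_rot: [-0.006, -3.141, -0.0]
force: [-1.2, -0.7, -0.8]
opening: 0.0587
gripper_force: 49.3
time: 20.8
eef_pos: [0.6474, -0.0173, 0.1289]
tcp_rot: [-0.006, -3.142, 0.0]
force: [0.2, -0.6, -1.5]
opening: 0.0584
gripper_force: 49.3
```

Entered the bore without contact (4 mm to go).

```bash
python3 -m pendant '[[0,0,0.2,0,0,0,0.5],[0,0,0.1,0,0,0,0.5],[0,0,0,0,0,0,0.5],[0,0,0,0,0,0,0.5]]'
python3 -m pendant '[[0,0,0.1,0,0,0,0.5],[0,0,0,0,0,0,0.5],[0,0,0,0,0,0,0.5]]'
python3 -m pendant '[[0,0,0.1,0,0,0,0.5],[0,0,0,0,0,0,0.5],[0,0,0,0,0,0,0.5]]'
```

```text
time: 21.2
eef_pos: [0.6473, -0.0172, 0.1259]
tcp_rot: [-0.006, -3.141, -0.0]
force: [0.9, -0.4, -2.4]
opening: 0.0589
gripper_force: 49.3
time: 21.5
eef_pos: [0.6474, -0.0172, 0.1249]
tcp_rot: [-0.006, -3.142, 0.0]
force: [0.9, -0.3, -1.8]
opening: 0.0586
gripper_force: 49.3
time: 21.8
eef_pos: [0.6473, -0.0172, 0.1239]
tcp_rot: [-0.006, -3.141, -0.0]
force: [-0.4, -0.0, -1.8]
opening: 0.0586
gripper_force: 49.3
```

```bash
python3 -m pendant '[[0,0,0.1,0,0,0,0.5],[0,0,0,0,0,0,0.5],[0,0,0,0,0,0,0.5]]'
python3 -m pendant '[[0,0,0.1,0,0,0,0.5],[0,0,0,0,0,0,0.5],[0,0,0,0,0,0,0.5]]'
```

```text
time: 22.1
eef_pos: [0.6473, -0.0172, 0.1229]
tcp_rot: [-0.006, -3.141, -0.0]
force: [0.3, 0.5, -2.4]
opening: 0.0584
gripper_force: 49.3
time: 22.4
eef_pos: [0.6473, -0.0172, 0.1219]
tcp_rot: [-0.006, -3.141, -0.0]
force: [0.1, -0.9, -1.2]
opening: 0.0589
gripper_force: 49.3
```

```bash
python3 -m pendant '[[0,0,0.1,0,0,0,0.5],[0,0,0,0,0,0,0.5],[0,0,0,0,0,0,0.5]]'
python3 -m pendant '[[0,0,0.1,0,0,0,0.5],[0,0,0,0,0,0,0.5],[0,0,0,0,0,0,0.5]]'; python3 look.py .112 .15 .05
```

```text
time: 22.7
eef_pos: [0.6473, -0.0172, 0.1209]
tcp_rot: [-0.006, -3.141, -0.0]
force: [-0.0, 0.9, -0.7]
opening: 0.059
gripper_force: 49.3
time: 23.0
eef_pos: [0.6473, -0.0172, 0.1199]
tcp_rot: [-0.006, -3.141, -0.0]
force: [-0.0, -0.4, -0.8]
opening: 0.0588
gripper_force: 49.3
t 23.0 tcp [ 0.6473 -0.0172  0.1199] rot [-0.006 -3.141 -0.   ] open 0.0588 gf 49.3 F [-0.  -0.4 -0.8]
12488 c [ 0.6451 -0.0142] wh [0.063 0.07 ] 36.0 z 0.1317 mean [ 0.6479 -0.0175  0.13  ] tool shift cm [0.22 0.31 0.  ]
```

The seated TCP height is 0.053+0.058 = 0.111 (the spigot goes 14 mm in), so there are 9 mm left.

```bash
python3 -m pendant '[[0,0,0.3,0,0,0,0.5],[0,0,0.3,0,0,0,0.5],[0,0,0.1,0,0,0,0.5],[0,0,0,0,0,0,0.5],[0,0,0,0,0,0,0.5]]'
python3 -m pendant '[[0,0,0.1,0,0,0,0.5],[0,0,0,0,0,0,0.5],[0,0,0,0,0,0,0.5]]'
python3 -m pendant '[[0,0,0.1,0,0,0,0.5],[0,0,0,0,0,0,0.5],[0,0,0,0,0,0,0.5]]'
```

```text
time: 23.55
eef_pos: [0.6474, -0.0172, 0.1129]
tcp_rot: [-0.006, -3.141, -0.0]
force: [-0.1, 0.4, -1.3]
opening: 0.0589
gripper_force: 49.3
time: 23.85
eef_pos: [0.6474, -0.0172, 0.112]
tcp_rot: [0.006, 3.142, -0.0]
force: [-0.1, -0.7, -1.4]
opening: 0.0589
gripper_force: 49.3
time: 24.15
eef_pos: [0.6475, -0.0173, 0.1113]
tcp_rot: [0.006, 3.141, -0.0]
force: [-1.3, 0.0, 1.9]
opening: 0.0587
gripper_force: 49.5
```

Seated (force turning positive at 0.111). Release.

```bash
python3 -m pendant '[[0,0,0.05,0,0,0,0.5],[0,0,0,0,0,0,0.1],[0,0,0,0,0,0,0],[0,0,0,0,0,0,0],[0,0,0,0,0,0,0]]'
python3 -m pendant '[[0,0,-2,0,0,0,0],[0,0,-4,0,0,0,0],[0,0,-4,0,0,0,0],[0,0,-2,0,0,0,0],[0,0,0,0,0,0,0]]'
python3 -m pendant '[[0,0,0,0,0,0,0],[0,0,0,0,0,0,0]]'
python3 look.py .116 .132 .05 w8.png
```

```text
time: 24.65
eef_pos: [0.6473, -0.0172, 0.1102]
tcp_rot: [-0.006, -3.141, -0.0]
force: [0.3, -1.0, 0.4]
opening: 0.0853
gripper_force: 0.0
time: 25.15
eef_pos: [0.6498, -0.0176, 0.2346]
tcp_rot: [0.006, 3.133, -0.003]
force: [0.5, -1.0, -0.2]
opening: 0.0852
gripper_force: 0.0
time: 25.35
eef_pos: [0.6462, -0.017, 0.2286]
tcp_rot: [-0.006, -3.138, -0.001]
force: [0.2, -0.2, -0.3]
opening: 0.0856
gripper_force: 0.0
t 25.35 tcp [ 0.6462 -0.017   0.2286] rot [-6.000e-03 -3.138e+00 -1.000e-03] open 0.0856 gf 0.0 F [ 0.2 -0.2 -0.3]
1909 c [ 0.648  -0.0174] wh [0.061 0.06 ] 26.8 z 0.1235 mean [ 0.6485 -0.0176  0.1229] tool shift cm [-0.18 -0.04 -0.  ]
```

View pics/w8.png

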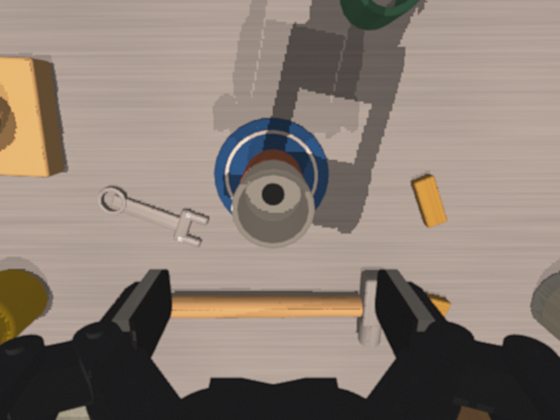

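The cup is seated with its rim at z 123.5 mm, centre (0.648, -0.0174), px (273,205). Now the cover.

```bash
python3 -m pendant '[[0.7,3.5,0,0,0,0,0],[0.9,4.5,0,0,0,0,0],[0.9,4.6,0,0,0,0,0],[0.9,4.6,1,0,0,0,0],[0.9,4.6,1,0,0,0,0]]'
python3 -m pendant '[[0.9,4.6,1,0,0,0,0],[0.9,4.5,1.5,0,0,0,0],[0.7,2.4,2,0,0,0,0],[0,0,1,0,0,0,0],[0,0,0,0,0,0,0]]'
python3 -m pendant '[[0,0,0,0,0,0,0],[0,0,0,0,0,0,0]]'
python3 look.py .035 .055 .05 w9.png;python3 look.py .005 .02 .05
```

```text
time: 25.9
eef_pos: [0.6042, 0.2024, 0.2089]
tcp_rot: [-0.007, -3.14, 0.0]
force: [0.6, -1.1, 0.0]
opening: 0.0855
gripper_force: 0.0
time: 26.4
eef_pos: [0.5785, 0.3156, 0.1521]
tcp_rot: [-0.004, -3.135, 0.004]
force: [-0.2, -0.6, 0.0]
opening: 0.0858
gripper_force: 0.0
time: 26.6
eef_pos: [0.5819, 0.3147, 0.1561]
tcp_rot: [0.009, 3.14, 0.0]
force: [0.1, 0.2, 0.2]
opening: 0.0857
gripper_force: 0.0
t 26.6 tcp [0.5819 0.3147 0.1561] rot [0.009 3.14  0.   ] open 0.0857 gf 0.0 F [0.1 0.2 0.2]
668 c [0.5795 0.3184] wh [0.021 0.021] 0.1 z 0.0447 mean [0.5787 0.3182 0.0441] tool shift cm [ 0.24  0.37 -0.  ]
t 26.65 tcp [0.582  0.3148 0.1564] rot [1.00e-02 3.14e+00 1.00e-03] open 0.0854 gf 0.0 F [-0.3  0.6 -0.7]
3851 c [0.5799 0.3181] wh [0.065 0.065] 2.4 z 0.011 mean [0.5775 0.3182 0.0111] tool shift cm [ 0.2   0.32 -0.  ]
```

View pics/w9.png

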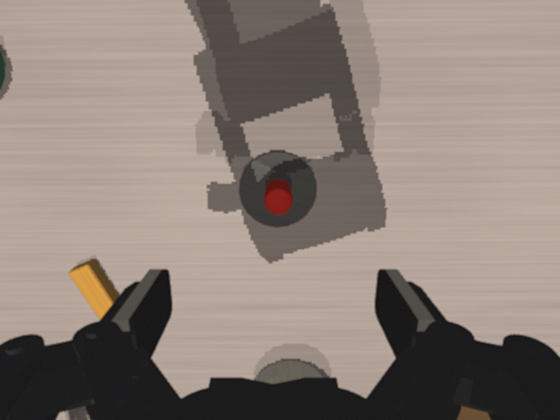

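Red knob at px (278,198) with the dark disc flat beneath it; measured centre (0.5797, 0.318), which agrees with the earlier fix.

```bash
python3 -m pendant '[[0.2,0.35,4,0,0,0,0],[0,0,4,0,0,0,0],[0,0,2.4,0,0,0,0.2],[0,0,1,0,0,0,0.4],[0,0,0,0,0,0,0.5]]' 40
python3 -m pendant '[[0,0,0,0,0,0,0.6],[0,0,0,0,0,0,0.7],[0,0,0,0,0,0,0.9],[0,0,0,0,0,0,0.9],[0,0,0,0,0,0,0.9]]'
python3 -m pendant '[[0,0,0,0,0,0,0.9],[0,0,0,0,0,0,0.9],[0,0,0,0,0,0,0.9]]'
```

```text
time: 27.2
eef_pos: [0.5785, 0.3188, 0.0406]
tcp_rot: [-0.008, -3.14, 0.001]
force: [-0.8, -0.3, 0.3]
opening: 0.044
gripper_force: 0.0
time: 27.7
eef_pos: [0.5802, 0.3197, 0.0436]
tcp_rot: [0.006, 3.138, 0.001]
force: [-0.2, -2.1, 5.5]
opening: 0.0187
gripper_force: 39.2
time: 28.0
eef_pos: [0.5802, 0.3196, 0.0436]
tcp_rot: [0.006, 3.138, 0.001]
force: [-0.8, -2.2, 6.4]
opening: 0.019
gripper_force: 39.2
```

```bash
python3 -m pendant '[[0,0,-2,0,0,0,0.9],[0,0,-4,0,0,0,0.9],[0,0,-4,0,0,0,0.9],[0,0,-4,0,0,0,0.9],[0,0,-3,0,0,0,0.9]]'
python3 -m pendant '[[-0.7,-3.5,0,0,0,0,0.9],[-0.9,-4.5,0,0,0,0,0.9],[-0.9,-4.6,0,0,0,0,0.9],[-0.9,-4.6,0,0,0,0,0.9],[-0.9,-4.6,0,0,0,0,0.9]]'
python3 -m pendant '[[-0.9,-4.6,0,0,0,0,0.9],[-0.9,-4.5,0,0,0,0,0.9],[-0.7,-2.8,0,0,0,0,0.9],[0,0,0,0,0,0,0.9],[0,0,0,0,0,0,0.9]]'
python3 -m pendant '[[0,0,0,0,0,0,0.9],[0,0,0,0,0,0,0.9]]'
python3 look.py .116 .132 .05 w10.png; python3 look.py .16 .18 .06
```

```text
time: 28.5
eef_pos: [0.5791, 0.32, 0.2145]
tcp_rot: [0.006, 3.139, 0.002]
force: [0.7, -0.5, -2.1]
opening: 0.0189
gripper_force: 39.2
time: 29.0
eef_pos: [0.6206, 0.1, 0.2116]
tcp_rot: [-0.005, -3.142, -0.001]
force: [0.6, -1.0, -1.2]
opening: 0.0189
gripper_force: 39.3
time: 29.5
eef_pos: [0.645, -0.0181, 0.2112]
tcp_rot: [-0.009, -3.141, -0.002]
force: [-0.6, 0.3, -1.1]
opening: 0.0188
gripper_force: 39.3
time: 29.7
eef_pos: [0.6449, -0.0161, 0.2114]
tcp_rot: [-0.003, -3.141, -0.001]
force: [1.1, 0.4, -0.9]
opening: 0.0185
gripper_force: 39.3
t 29.7 tcp [ 0.6449 -0.0161  0.2114] rot [-3.000e-03 -3.141e+00 -1.000e-03] open 0.0185 gf 39.3 F [ 1.1  0.4 -0.9]
634 c [ 0.6252 -0.017 ] wh [0.053 0.016] 88.9 z 0.1236 mean [ 0.6229 -0.0176  0.1231] tool shift cm [ 1.97 -0.1   0.  ]
t 29.75 tcp [ 0.645  -0.0162  0.2115] rot [-3.000e-03 -3.141e+00 -0.000e+00] open 0.0189 gf 39.3 F [ 0.4  0.4 -1.5]
5441 c [ 0.6432 -0.0173] wh [0.064 0.063] 48.3 z 0.179 mean [ 0.6334 -0.0135  0.1789] tool shift cm [ 0.18 -0.11  0.  ]
```

View pics/w10.png

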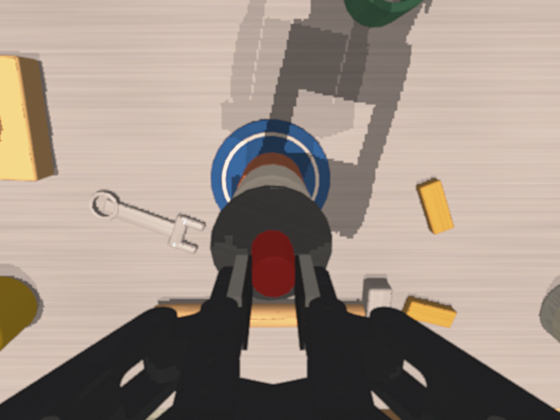

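Cover held level, disc px (272,240), red knob up, cup beneath at (272,185). About 4 mm forward needed; then lower.

```bash
python3 -m pendant '[[-0.4,0,1.5,0,0,0,0.9],[0,0,1,0,0,0,0.9],[0,0,0.7,0,0,0,0.9],[0,0,0,0,0,0,0.9],[0,0,0,0,0,0,0.9]]'
python3 -m pendant '[[0,0,0,0,0,0,0.9],[0,0,0,0,0,0,0.9]]'
python3 look.py .138 .155 .05; python3 look.py .116 .131 .05
```

```text
time: 30.3
eef_pos: [0.6492, -0.0178, 0.1789]
tcp_rot: [-0.006, -3.141, -0.0]
force: [-0.6, -0.5, -1.3]
opening: 0.0189
gripper_force: 39.3
time: 30.5
eef_pos: [0.6497, -0.0179, 0.18]
tcp_rot: [0.006, 3.141, -0.0]
force: [0.2, 0.5, -1.6]
opening: 0.0186
gripper_force: 39.3
t 30.5 tcp [ 0.6497 -0.0179  0.18  ] rot [ 0.006  3.141 -0.   ] open 0.0186 gf 39.3 F [ 0.2  0.5 -1.6]
6897 c [ 0.6479 -0.0188] wh [0.064 0.063] 48.7 z 0.1477 mean [ 0.6385 -0.0194  0.1478] tool shift cm [ 0.18 -0.09 -0.  ]
t 30.55 tcp [ 0.6497 -0.0179  0.18  ] rot [ 0.006  3.141 -0.   ] open 0.0189 gf 39.3 F [ 0.5  0.1 -0.6]
677 c [ 0.6258 -0.014 ] wh [0.054 0.016] 80.5 z 0.1235 mean [ 0.6222 -0.0142  0.1229] tool shift cm [ 2.39  0.38 -0.  ]
```

```bash
python3 -m pendant '[[0,0.1,0.5,0,0,0,0.9],[0,0,0.5,0,0,0,0.9],[0,0,0.2,0,0,0,0.9],[0,0,0,0,0,0,0.9],[0,0,0,0,0,0,0.9]]'
python3 -m pendant '[[0,0,0.2,0,0,0,0.9],[0,0,0.1,0,0,0,0.9],[0,0,0,0,0,0,0.9],[0,0,0,0,0,0,0.9]]'
python3 -m pendant '[[0,0,0.1,0,0,0,0.9],[0,0,0,0,0,0,0.9],[0,0,0,0,0,0,0.9]]'
python3 -m pendant '[[0,0,0.1,0,0,0,0.9],[0,0,0,0,0,0,0.9],[0,0,0,0,0,0,0.9]]'
```

```text
time: 31.1
eef_pos: [0.6494, -0.0167, 0.1673]
tcp_rot: [-0.006, -3.141, -0.0]
force: [0.7, -0.9, -1.3]
opening: 0.0189
gripper_force: 39.3
time: 31.5
eef_pos: [0.6494, -0.0168, 0.1645]
tcp_rot: [0.006, 3.142, -0.0]
force: [0.5, -0.3, -0.6]
opening: 0.0189
gripper_force: 39.3
time: 31.8
eef_pos: [0.6494, -0.0168, 0.1634]
tcp_rot: [-0.006, -3.142, -0.0]
force: [0.1, 0.6, -1.5]
opening: 0.019
gripper_force: 39.3
time: 32.1
eef_pos: [0.6496, -0.0169, 0.1629]
tcp_rot: [0.006, 3.141, -0.0]
force: [-0.1, -0.2, 1.5]
opening: 0.0189
gripper_force: 39.7
```

```bash
python3 -m pendant '[[0,0,0,0,0,0,0.7],[0,0,0,0,0,0,0.5],[0,0,0,0,0,0,0.3],[0,0,0,0,0,0,0.3],[0,0,0,0,0,0,0.3]]'
python3 -m pendant '[[0,0,-2,0,0,0,0.3],[0,0,-4,0,0,0,0.2],[0,0,-4,0,0,0,0],[0,0,-2,0,0,0,0],[0,0,0,0,0,0,0]]'
python3 -m pendant '[[0,0,0,0,0,0,0],[0,0,0,0,0,0,0]]'
python3 look.py .122 .14 .05 w11.png; python3 look.py .155 .175 .05
python3 -m pendant '[[4,0,0,0,0,0,0],[4,0,0,0,0,0,0],[3,0,-1,0,0,0,0],[0,0,0,0,0,0,0],[0,0,0,0,0,0,0]]'
python3 - <<'E'
from h import *
im,d=r.capture('scene');cv2.imwrite('pics/scene1.png',im);m,C=view('scene')
v,u=np.mgrid[:420,:560];P=np.stack([(u-m['cx'])/m['fx']*d,-(v-m['cy'])/m['fy']*d,-d],-1)@C[:3,:3].T+C[:3,3]
for k,x,y,a,b,w in [('crucible',.585,-.294,.096,.115,.05),('green',.477,.073,.05,.068,.05),('disc',.648,-.018,.122,.14,.05),('knob',.648,-.018,.155,.175,.04)]:
    q=P[(np.hypot(P[...,0]-x,P[...,1]-y)<w)&(P[...,2]>a)&(P[...,2]<b)];c,s,_=cv2.minAreaRect(q[:,:2].astype(np.float32));print(k,len(q),np.round(c,3),np.round(s,3),np.median(q[:,2]).round(4))
cv2.imwrite('pics/final.png',cv2.resize(im[170:370,150:420],None,fx=2.9,fy=2.9))
E
```

```text
time: 32.6
eef_pos: [0.6494, -0.0167, 0.1624]
tcp_rot: [-0.006, -3.141, -0.0]
force: [0.2, 0.3, -0.7]
opening: 0.06
gripper_force: 0.0
time: 33.1
eef_pos: [0.6516, -0.0171, 0.2869]
tcp_rot: [0.006, 3.133, -0.003]
force: [-0.3, -0.6, -0.3]
opening: 0.0852
gripper_force: 0.0
time: 33.3
eef_pos: [0.6482, -0.0165, 0.2805]
tcp_rot: [-0.006, -3.138, -0.001]
force: [0.2, 0.1, -0.1]
opening: 0.0853
gripper_force: 0.0
t 33.3 tcp [ 0.6482 -0.0165  0.2805] rot [-6.000e-03 -3.138e+00 -1.000e-03] open 0.0853 gf 0.0 F [ 0.2  0.1 -0.1]
3703 c [ 0.6494 -0.0183] wh [0.066 0.064] 1.8 z 0.1302 mean [ 0.6467 -0.018   0.1302] tool shift cm [-0.12 -0.18 -0.  ]
t 33.35 tcp [ 0.6482 -0.0165  0.2803] rot [-6.000e-03 -3.138e+00 -1.000e-03] open 0.0857 gf 0.0 F [ 0.   0.6 -0.2]
631 c [ 0.649 -0.018] wh [0.021 0.021] 25.9 z 0.1638 mean [ 0.6479 -0.0179  0.1633] tool shift cm [-0.08 -0.14 -0.  ]
time: 33.9
eef_pos: [0.5394, -0.0164, 0.2923]
tcp_rot: [0.007, 3.141, -0.0]
force: [0.7, 0.0, -0.3]
opening: 0.0856
gripper_force: 0.0
crucible 332 [ 0.582 -0.297] [0.06  0.061] 0.1058
green 275 [0.476 0.073] [0.058 0.061] 0.0592
disc 637 [ 0.646 -0.02 ] [0.064 0.066] 0.1307
knob 104 [ 0.647 -0.02 ] [0.02  0.021] 0.1639
```

View pics/final.png

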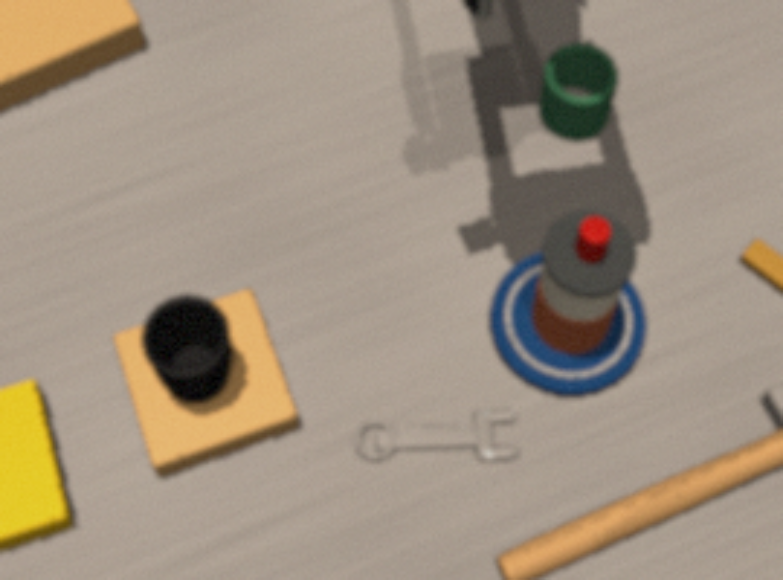

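The picture shows the crucible upright on the small brick (190,345), the stack level on the plate (580,290) with the red knob up, and the green mould untouched (578,90). Disc top at 130 mm and knob top at 164 mm, as expected when seated.

```bash
python3 -c "
from bench import r
print(r.hand_in())"
```

```text
the job is handed in; nothing more can be done
None
```

The job is done in the order asked and handed in at about 34 s: the crucible stands upright on the small sand-coloured brick, about 5 mm off its centre, the mould, cup and cover are stacked level on the chill plate, and the green mould is where it was.

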